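Stack the graded castor cups and set aside the odd one

ROBOT

A 6-joint arm with a two-finger parallel gripper is mounted at the origin on the work surface. World frame = base frame: x ahead of the robot, y to its left, z up, the work surface at z = 0. Lengths are in m, angles in rad, forces in N, time in s.
With the tool pointing down it reaches from about 0.25 to 0.775 m from the base axis. Payload 4 kg.
Tool frame: the origin (TCP) lies at the very end of the fingers, on their centre line; the grasp point (between the pads) lies 19 mm behind it; z points along the fingers, y is the line along which they close (so a half turn about z gives the same grasp; the last joint's range is limited). The gripper opens to 94 mm and grips with 3 to 60 N. Pads are 16 mm wide; open, the fingers measure 119 mm over their backs; the gripper's body (75 mm by 177 mm) begins 78 mm behind the grasp point.
Start: joints at [-1.315, 0.087, 1.371, -0, 1.684, -0.103], TCP at [0.193, -0.515, 0.206] pointing down, gripper open.
Joint ranges: [-3.1, 3.1], [-0.76, 2.03], [0.27, 2.55], [-1.08, 4.22], [0.17, 2.65], [-2.57, 2.57]. Speed limits (rad/s): [2.79, 2.79, 3.14, 3.14, 3.14, 3.14].

INTERFACE

Orientations are given as [roll, pitch, yaw] about the fixed x, y, z axes, in that order (R = Rz(yaw) Ry(pitch) Rx(roll)).
In Python, from plant import * gives the robot as it stands. The module is installed in compiled form; this text tells all that it offers.
- The arm moves only by the tool step_arm, never from a script. Its argument "rows" is one flat list of numbers, 7 for each row, row after row: the shift along the world's x, y, z in units of 20 mm (1.0 is 20 mm), then the turn, a rotation vector about the world's x, y, z in units of 4 degrees (1.0 is 4 degrees), then the closure, from 0 (fully open) to 1 (shut). A call has 1 to 10 rows; each row shifts and turns the commanded pose from where the row before left it; what a row does not reach is not made up. A row lasts 1/10 s, in which the tool goes at most 50 mm and 8.59 degrees, less where a joint would pass 70% of its speed; a pose out of reach is approached as far as the arm can. A call with a number of a shift or a turn outside -1 to 1 is refused whole. A call with a gripper value outside its range is refused whole. The fingers move at their own pace and stop on an object; "squeeze" is the grip in N (left out, the last holds). Time passes only in rows, so rows that do not move let the fingers close. It gives the time, the measured TCP pose, the force, the opening and the grip force at its end, in the units of the state.
- state(): the state, without advancing time (a new reading comes with each control period).
- snapshot(name): name is "side" or "top" or "wrist"; returns a dict with "color" (480x640x3 uint8, red, green, blue), "intrinsics" (3x3 intrinsics, pixels), "xyz" and "orientation" of the camera in the world. Camera axes: x right, y down, z forward; pixel columns grow to the right and rows downward; lengths in m; the calibration is good to about 2 mm. A picture is of the moment at which its call begins. There is no depth.
- hand_in(): hands the job in; it is judged then, once.
Trained networks look in a picture, given as the dict that the camera call returned (one of the last four; its "shot" number tells which), for a name from the list of things; names that differ only in an ending like _2 or _b are one class to them, and where a whole thing is asked for, a point or a joint stands for the part that bears it (a point fixed in the world has none). Each returns a list of dicts, best first, with "confidence" (0 to 1); they miss things now and then, are a little off and sometimes report something else, mostly with a low value. They report only what shows in the picture. A call takes as long as a camera call. They do not tell look-alikes from the thing itself.
- trace(target, picture): "pixels" (480x640 bool, what is visible of it) and "rect" ([centre column, centre row, width, height] in pixels, round what is visible of it).
- mark_of(target, picture): "uv" ([column, row] in pixels: a listed point, or the origin of a listed thing).
The state is a dict: "time_s": time; "q": joint angles; "qvel": joint speeds; "joint_torque": joint torques, N m; "ee_pos": TCP position; "tcp_rot": TCP orientation; "wrist_force": force on the tool from outside, world axes, zero at the start; "torque": the same for the moment, N m; "finger_gap": finger opening in m; "grip_force": force on a finger pad.
Only numpy, scipy, OpenCV 4.12 (cv2) and the standard library are available. Lean on these libraries where they do the work, as an engineer would, in place of code of your own. Each camera call takes 0.05 s, during which the arm holds its last target. There are 200 camera calls.

TASK

Put the furniture castor cups away: move the three round ones one at a time and build them into one nested stack in the middle of the cork pad, the largest at the bottom, the medium-sized in it and the smallest on top, each foot seated fully in the recess below. The square cup does not nest with them: lay it flat, right way up, in the blue tray. Leave the roll of tape, the dusting brush and the glue bottle where they are.

Things in the scene. Friction and masses are not known exactly. Their poses are not given: they have to be found in the camera images.
- cup_large: Loose turned wooden castor cup, pale beech, the largest of the three round ones: 66 mm across, 30 mm high, about 110 g. Foot 30 mm across, 5 mm high, chamfered; straight body above it 25 mm high; in the top a dark-lined round recess 36 mm across, 8 mm deep. A foot fits any round recess; the body then rests on the rim, 25 mm above the lower cup. Origin: centre of the foot's underside; z up.
- cup_medium: Loose turned wooden castor cup, stained orange, the middle one of the three round ones: 54 mm across, 30 mm high, about 80 g. Foot 30 mm across, 5 mm high, chamfered; straight body above it 25 mm high; in the top a dark-lined round recess 36 mm across, 8 mm deep. A foot fits any round recess; the body then rests on the rim, 25 mm above the lower cup. Origin: centre of the foot's underside; z up.
- cup_small: Loose turned wooden castor cup, stained yellow, the smallest of the three round ones: 43 mm across, 30 mm high, about 50 g. Foot 30 mm across, 5 mm high, chamfered; straight body above it 25 mm high; in the top a dark-lined round recess 36 mm across, 8 mm deep. A foot fits any round recess; the body then rests on the rim, 25 mm above the lower cup. Origin: centre of the foot's underside; z up.
- cup_square: Loose square castor cup of pale beech, 52 x 52 mm, 25 mm high, flat underside without a foot, a square recess 36 x 36 mm and 8 mm deep with a dark lining in its top. About 80 g (varies). Stands on the bench at the start, turned anyhow. Origin: centre of the underside; x and y square to its sides, z up.
- pad: Round cork pad fixed on the bench, 100 mm across, 8 mm thick, flat on top. Origin: centre of its underside, on the bench; z up.
- tray: Shallow open tray of blue plastic fixed on the bench, 150 x 150 mm outside, 18 mm high, walls 4 mm thick and floor 4 mm thick. Origin: centre of its underside, on the bench; x and y along its sides, z up.
- tape: Bystander: loose roll of cream masking tape lying flat, 100 mm across, 25 mm high. Origin: centre of its underside.
- brush: Bystander: loose dusting brush lying flat, 237 mm long, 60 mm wide, 30 mm high, with a wooden handle, orange block and dark bristles. Origin: on the bench where handle and block meet; x towards the bristles, which end 127 mm from it; the handle ends 110 mm behind it.
- glue: Bystander: loose white glue bottle with yellow label and orange cap, standing, 56 mm across, 140 mm high. Origin: centre of its underside.
Not all that is in view belongs to the job. What is shaped like the cup_small but pink, purple or turquoise is not meant.

How it is judged:
On the way, in this order (a step that is already met when the one before it is completed fails the run):
1. the large round cup stands let go in the middle of the cork pad (horizontal distance between cup_large and pad below 0.015 m and z of cup_large in the frame of pad between 0.004 and 0.012 m and angle between cup_large's own z axis and vertical below 0.1 rad and contact force between cup_large and the fingers below 0.05 N), for 0.2 s.
2. the medium cup is seated in the large one, let go, on the pad (horizontal distance between cup_large and pad below 0.015 m and z of cup_large in the frame of pad between 0.004 and 0.012 m and angle between each of cup_large, cup_medium's own z axis and vertical below 0.1 rad and horizontal distance between cup_medium and cup_large below 0.006 m and z of cup_medium in the frame of cup_large between 0.022 and 0.028 m and contact force between cup_medium and the fingers below 0.05 N), for 0.2 s.
3. the small cup is seated in the medium one and let go (horizontal distance between cup_large and pad below 0.015 m and z of cup_large in the frame of pad between 0.004 and 0.012 m and angle between each of cup_large, cup_medium, cup_small's own z axis and vertical below 0.1 rad and horizontal distance between cup_medium and cup_large below 0.006 m and z of cup_medium in the frame of cup_large between 0.022 and 0.028 m and horizontal distance between cup_small and cup_medium below 0.006 m and z of cup_small in the frame of cup_medium between 0.022 and 0.028 m and contact force between cup_small and the fingers below 0.05 N), for 0.2 s.
At the end, for the whole second after the job is handed in: Large cup upright on the pad, within 15 mm of its centre; medium seated in large and small in medium (within 6 mm of centre, 25 mm above the one below within 3 mm, tilt under 0.1 rad); square cup flat, right way up, on the tray floor within its walls; all at rest (horizontal distance between cup_large and pad below 0.015 m and z of cup_large in the frame of pad between 0.004 and 0.012 m and angle between each of cup_large, cup_medium, cup_small, cup_square's own z axis and vertical below 0.1 rad and horizontal distance between cup_medium and cup_large below 0.006 m and z of cup_medium in the frame of cup_large between 0.022 and 0.028 m and horizontal distance between cup_small and cup_medium below 0.006 m and z of cup_small in the frame of cup_medium between 0.022 and 0.028 m and x of cup_square in the frame of tray between -0.05 and 0.05 m and y of cup_square in the frame of tray between -0.05 and 0.05 m and z of cup_square in the frame of tray between 0 and 0.008 m and linear speed of each of cup_large, cup_medium, cup_small, cup_square below 0.02 m/s and angular speed of each of cup_large, cup_medium, cup_small, cup_square below 0.3 rad/s); the robot touches nothing.
It fails at once if the roll of tape is pushed more than 30 mm from its place or tipped (distance of tape from where it was at the start of the episode above 0.03 m or angle between tape's own z axis and vertical above 0.3 rad).
It fails at once if the dusting brush is pushed more than 30 mm from its place or tipped (distance of brush from where it was at the start of the episode above 0.03 m or angle between brush's own z axis and vertical above 0.3 rad).
It fails at once if the glue bottle is pushed more than 30 mm from its place or tipped (distance of glue from where it was at the start of the episode above 0.03 m or angle between glue's own z axis and vertical above 0.3 rad).
It also fails if it takes over 106 s, if anything falls off the work surface, if the arm or the gripper's body presses on something with over 40 N, if the wrist force passes 120 N, or if a joint passes its speed limit or range.

## Working session

There is one attempt and no reset: what is moved stays moved. The work goes in short steps, Python scripts to look and compute and a tool call to move; the robot and the scene stay as the last step left them, time stands still between calls to the robot, and variables do not carry over. Pictures are saved under pics/ and viewed, at most 14 in all, crops included, and the job is handed in when it is done.

Besides the shell and the picture viewer there is one more tool, called by a JSON object that holds its "fn" and its "kwargs". step_arm: Moves the arm, as the interface text tells. Its arguments: {"type":"object","properties":{"rows":{"type":"array"},"squeeze":{"type":"number"}},"required":["rows"]}

```bash
mkdir -p pics
cat > h.py <<'E'
from plant import *
import numpy as np, cv2
from scipy.spatial.transform import Rotation as R
def ray(p,uv,z):
    K=np.array(p["intrinsics"]);d=np.linalg.inv(K)@[uv[0],uv[1],1]
    o=np.array(p["orientation"])
    M=R.from_euler("xyz",o).as_matrix() if o.shape==(3,) else o
    d=M@d;c=np.array(p["xyz"]);return c+d*(z-c[2])/d[2]
def proj(p,X):
    M=R.from_euler("xyz",p["orientation"]).as_matrix()
    v=np.array(p["intrinsics"])@(M.T@(np.array(X)-p["xyz"]));return v[:2]/v[2]
def save(p,n,crop=None,s=1):
    im=p["color"][:,:,::-1]
    if crop: im=im[crop[1]:crop[3],crop[0]:crop[2]]
    cv2.imwrite("pics/"+n,cv2.resize(im,None,fx=s,fy=s,interpolation=cv2.INTER_CUBIC))
E
python3 - <<'E'
from h import *
t=snapshot("top");s=snapshot("side");save(t,"top.png");save(s,"side.png")
print(t["xyz"],t["orientation"],s["xyz"],s["orientation"],t["intrinsics"])
zs=dict(cup_large=0,cup_medium=0,cup_small=0,cup_square=0,pad=0,tray=0,tape=0,brush=0,glue=0)
for n in zs:
  for p,l in((t,"top"),(s,"side")):
    for d in mark_of(n,p)[:4]: print(l,n,np.round(d["uv"]),round(d["confidence"],2),np.round(ray(p,d["uv"],0)[:2],3))
print(state())
E
```

```text
[0.26845158 0.00837981 1.51888372] [-2.99368596  0.00470052 -1.58205318] [0.15721722 0.75317859 0.75385006] [-2.26846456 -0.01731806 -2.69480182] [[572.05943306   0.         318.77879064]
 [  0.         572.05943306 236.56279871]
 [  0.           0.           1.        ]]
top cup_large [228. 244.] 0.82 [0.477 0.258]
top cup_large [293. 249.] 0.72 [0.463 0.083]
top cup_large [364. 244.] 0.46 [ 0.473 -0.108]
side cup_large [294. 210.] 0.72 [ 0.648 -0.129]
side cup_large [280. 348.] 0.57 [0.469 0.255]
top cup_medium [366. 242.] 0.77 [ 0.48  -0.114]
side cup_medium [353. 233.] 0.89 [ 0.48  -0.113]
top cup_small [307. 219.] 0.72 [0.542 0.044]
top cup_small [302. 287.] 0.56 [0.359 0.059]
top cup_small [331. 266.] 0.48 [ 0.414 -0.02 ]
side cup_small [326. 287.] 0.97 [0.461 0.076]
side cup_small [297. 268.] 0.95 [0.543 0.051]
side cup_small [363. 269.] 0.94 [ 0.412 -0.01 ]
side cup_small [376. 301.] 0.91 [0.354 0.065]
top cup_square [417. 242.] 0.95 [ 0.477 -0.25 ]
side cup_square [376. 207.] 0.91 [ 0.468 -0.236]
top pad [274. 183.] 0.69 [0.644 0.134]
side pad [232. 280.] 0.98 [0.647 0.144]

[... 444 characters left out ...]
0.437 0.473]
{'time_s': 1.0, 'q': array([-1.31514752e+00,  8.71789573e-02,  1.37071678e+00, -5.38692190e-06,
        1.68358000e+00, -1.03085587e-01]), 'qvel': array([-0.00126789, -0.00059848,  0.00158866,  0.00240117,  0.00066421,
       -0.00062974]), 'joint_torque': array([ 6.18658614e-04, -3.40051389e+01, -3.02606893e+01,  7.22075184e-02,
        2.38032429e-02,  4.78401617e-06]), 'ee_pos': array([ 0.19310501, -0.51500462,  0.20550887]), 'tcp_rot': array([3.14147691e+00, 1.73555320e-05, 3.58733791e-01]), 'wrist_force': array([ 0.50729287,  0.27089523, -0.72284157]), 'torque': array([-4.97335845e-03, -8.57005119e-05,  3.46513896e-02]), 'grip_force': 0.0, 'finger_gap': 0.09405624547321494}
```

View pics/top.png

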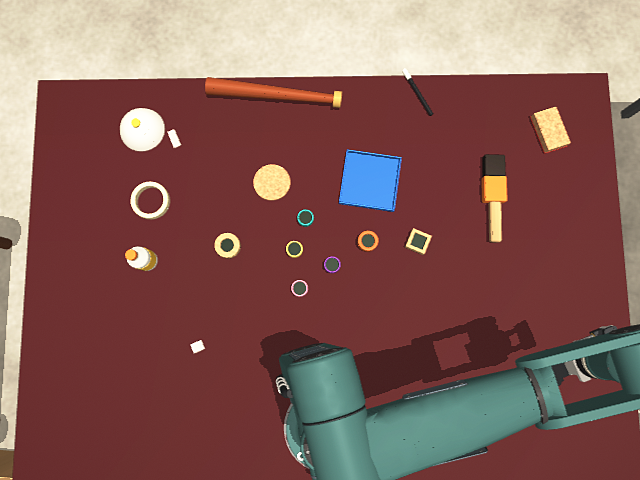

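Run:
```python
import cv2
a=cv2.imread("pics/top.png")[150:310,200:460];b=cv2.imread("pics/side.png")[180:380,200:460]
cv2.imwrite("pics/c1.png",cv2.resize(a,None,fx=3,fy=3,interpolation=2))
cv2.imwrite("pics/c2.png",cv2.resize(b,None,fx=2.9,fy=2.9,interpolation=2))
```

```text
(no output)
```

View pics/c1.png

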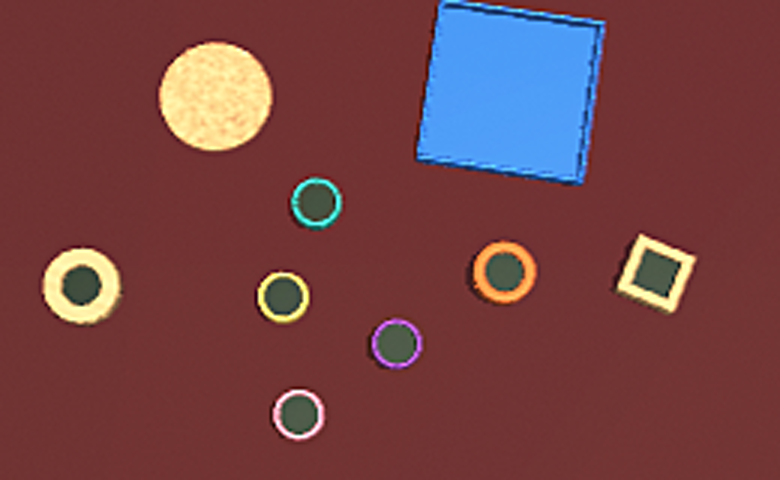

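View pics/c2.png

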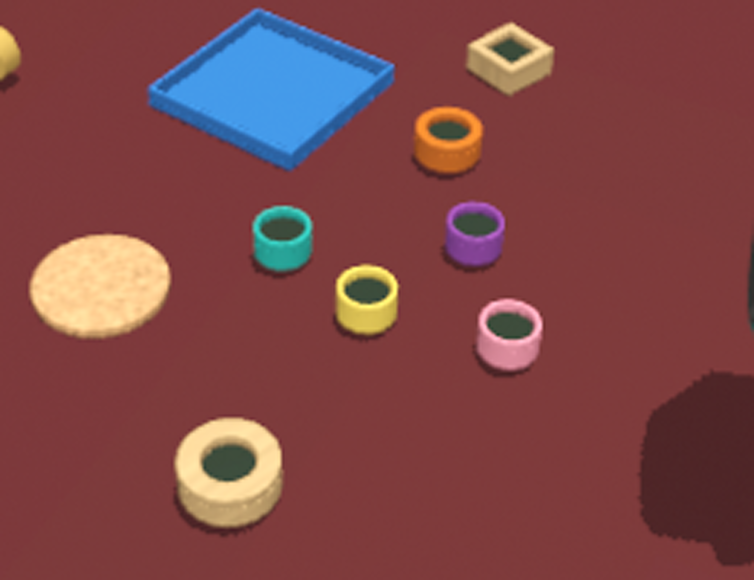

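The top view shows these things:
- Large beech cup at (227,245).
- Medium orange cup at (368,240), with the square cup at (419,241).
- Small yellow cup at (294,249). Its look-alikes are turquoise (305,217), purple (332,264) and pink (300,288).
- Pad at (272,182) and tray at (370,181).

The beech large cup with a small round recess, the orange cup and the yellow cup match the descriptions, and the crops confirm it. The large cup could be confused with the tape roll at (150,200), but that one is bigger.

```bash
cat >> h.py <<'E'
def blobs(p,amin=60):
    im=p["color"];hsv=cv2.cvtColor(im,cv2.COLOR_RGB2HSV)
    bg=((hsv[:,:,0]<8)|(hsv[:,:,0]>172))&(hsv[:,:,1]>90)&(hsv[:,:,2]<160)
    m=(~bg).astype(np.uint8)
    n,l,st,c=cv2.connectedComponentsWithStats(m)
    return [(l==i,c[i],st[i]) for i in range(1,n) if st[i][4]>amin]
def dark(p):
    im=p["color"].astype(int);return (im[:,:,1]>=im[:,:,0]-2)&(im.max(2)<110)&(im[:,:,1]>=im[:,:,2])
E
python3 - <<'E'
from h import *
t=snapshot("top");s=snapshot("side")
for p,l,c0 in((t,"top",dict(large=(227,245),med=(368,240),small=(294,249),sq=(419,241),pad=(272,182),tray=(370,181))),(s,"side",dict(large=(279,340),med=(354,225),small=(326,281),sq=(376,197),pad=(234,278),tray=(294,210)))):
  D=dark(p)
  for n,c in c0.items():
    z=dict(sq=.025,pad=.008,tray=.004).get(n,.03)
    if n in("pad","tray"):
      b=[x for x in blobs(p) if x[0][c[1],c[0]]]
      if not b: print(n,"none");continue
      ct=max(cv2.findContours(b[0][0].astype(np.uint8),0,1)[0],key=cv2.contourArea)
      uv=cv2.fitEllipse(ct)[0] if n=="pad" else cv2.minAreaRect(ct)[0]
      q=[ray(p,k[0],z)[:2] for k in ct]; r=cv2.minAreaRect(np.float32(q))
      print(l,n,np.round(uv,1),np.round(ray(p,uv,z),4),"rect",np.round(r[0],4),np.round(r[1],3),r[2])
    else:
      m=np.zeros_like(D);m[c[1]-14:c[1]+14,c[0]-14:c[0]+14]=D[c[1]-14:c[1]+14,c[0]-14:c[0]+14]
      k,lab,st,ce=cv2.connectedComponentsWithStats(m.astype(np.uint8));i=1+np.argmax(st[1:,4])
      ct=cv2.findContours((lab==i).astype(np.uint8),0,1)[0][0];r=cv2.minAreaRect(np.float32([ray(p,x[0],z)[:2] for x in ct]))
      print(l,n,st[i][4],np.round(ce[i],1),np.round(ray(p,ce[i],z-.002),4),np.round(r[1],3),r[2])
E
```

```text
top large 121 [226.7 244.8] [0.4717 0.2555 0.028 ] [0.032 0.029] 0.6365877985954285
top med 115 [367.6 240.4] [ 0.479  -0.1155  0.028 ] [0.029 0.029] 89.31416320800781
top small 110 [293.8 248.1] [0.4608 0.0789 0.028 ] [0.029 0.029] 89.64703369140625
top sq 153 [418.3 240.7] [ 0.4772 -0.2495  0.023 ] [0.032 0.033] 66.41920471191406
top pad [271.4 181.9] [0.6451 0.1396 0.008 ] rect [0.6456 0.14  ] [0.102 0.098] 44.160728454589844
top tray [370.  180.1] [ 0.6475 -0.128   0.004 ] rect [ 0.6483 -0.128 ] [0.154 0.156] 80.71272277832031
side large 167 [278.4 339.3] [0.4701 0.2584 0.028 ] [0.031 0.025] 26.411945343017578
side med 54 [354.3 224.8] [ 0.4775 -0.1116  0.028 ] [0.022 0.023] 55.44549560546875
side small 96 [326.2 279.7] [0.4583 0.0815 0.028 ] [0.025 0.025] 61.36915588378906
side sq 51 [375.4 196.9] [ 0.4761 -0.2457  0.023 ] [0.023 0.023] 72.4207534790039
side pad [234.1 278.2] [0.6413 0.1455 0.008 ] rect [0.6422 0.1447] [0.101 0.105] 26.681987762451172
side tray [292.3 209.5] [ 0.6496 -0.1269  0.004 ] rect [ 0.6496 -0.132 ] [0.174 0.169] 80.77226257324219
```

{"fn": "step_arm", "kwargs": {"rows": [0.35, 1, 0, 0, 0, -0.13, 0, 0.35, 1, 0, 0, 0, -0.13, 0, 0.35, 1, 0, 0, 0, -0.13, 0, 0.35, 1, 0, 0, 0, -0.13, 0, 0.35, 1, 0, 0, 0, -0.13, 0, 0.35, 1, 0, 0, 0, -0.13, 0, 0.35, 1, 0, 0, 0, -0.13, 0, 0.35, 1, 0, 0, 0, -0.13, 0, 0.35, 1, 0, 0, 0, -0.13, 0, 0.35, 1, 0, 0, 0, -0.13, 0]}}

```text
time_s: 2.1
ee_pos: [0.2633, -0.3142, 0.2056]
tcp_rot: [3.141, -0.0, 0.268]
wrist_force: [-0.0, 0.3, -0.2]
finger_gap: 0.0941
grip_force: 0.0
```

{"fn": "step_arm", "kwargs": {"rows": [0.35, 1, 0, 0, 0, -0.13, 0, 0.35, 1, 0, 0, 0, -0.13, 0, 0.35, 1, 0, 0, 0, -0.13, 0, 0.35, 1, 0, 0, 0, -0.13, 0, 0.35, 1, 0, 0, 0, -0.13, 0, 0.35, 1, 0, 0, 0, -0.13, 0, 0.35, 1, 0, 0, 0, -0.13, 0, 0.35, 1, 0, 0, 0, -0.13, 0, 0.35, 1, 0, 0, 0, -0.13, 0, 0.35, 1, 0, 0, 0, -0.13, 0]}}

```text
time_s: 3.1
ee_pos: [0.3333, -0.1142, 0.2057]
tcp_rot: [3.141, -0.001, 0.177]
wrist_force: [-0.6, -0.4, -0.4]
finger_gap: 0.094
grip_force: 0.0
```

{"fn": "step_arm", "kwargs": {"rows": [0.35, 1, 0, 0, 0, -0.13, 0, 0.35, 1, 0, 0, 0, -0.13, 0, 0.35, 1, 0, 0, 0, -0.13, 0, 0.35, 1, 0, 0, 0, -0.13, 0, 0.35, 1, 0, 0, 0, -0.13, 0, 0.35, 1, 0, 0, 0, -0.13, 0, 0.35, 1, 0, 0, 0, -0.13, 0, 0.35, 1, 0, 0, 0, -0.13, 0, 0.35, 1, 0, 0, 0, -0.13, 0, 0.35, 1, 0, 0, 0, -0.13, 0]}}

```text
time_s: 4.1
ee_pos: [0.4033, 0.0859, 0.2057]
tcp_rot: [3.141, -0.001, 0.086]
wrist_force: [0.5, -0.2, 0.5]
finger_gap: 0.0941
grip_force: 0.0
```

{"fn": "step_arm", "kwargs": {"rows": [0.35, 1, 0, 0, 0, -0.13, 0, 0.35, 1, 0, 0, 0, -0.13, 0, 0.35, 1, 0, 0, 0, -0.13, 0, 0.35, 1, 0, 0, 0, -0.13, 0, 0.35, 1, 0, 0, 0, -0.13, 0, 0.35, 1, 0, 0, 0, -0.13, 0, 0.35, 1, 0, 0, 0, -0.13, 0, 0.35, 0.8, 0, 0, 0, -0.1, 0]}}

```text
time_s: 4.9
ee_pos: [0.4593, 0.2421, 0.2055]
tcp_rot: [-3.141, 0.0, 0.016]
wrist_force: [0.6, -0.0, 0.2]
finger_gap: 0.0942
grip_force: 0.0
```

```bash
cat >> h.py <<'E'
def recess(p,guess,z=.029,s=1,win=45):
    u,v=np.round(proj(p,guess)).astype(int);D=dark(p);m=np.zeros(D.shape,np.uint8)
    a,b,c,d=max(v-win*s,0),v+win*s,max(u-win*s,0),u+win*s;m[a:b,c:d]=D[a:b,c:d]
    k,lab,st,ce=cv2.connectedComponentsWithStats(m)
    if k<2: return None
    i=1+np.argmax(st[1:,4]);ct=cv2.findContours((lab==i).astype(np.uint8),0,1)[0]
    ct=max(ct,key=len);W=np.float32([ray(p,x[0],z)[:2] for x in ct])
    return W,ct,np.round(ce[i])
E
python3 - <<'E'
from h import *
w=snapshot("wrist");save(w,"w1.png");print(w["xyz"],w["orientation"],proj(w,[.471,.257,.03]),state()["ee_pos"],proj(w,state()["ee_pos"]))
for d in trace("cup_large",w)[:2]:print(d["confidence"],d["rect"])
E
```

```text
[0.53169985 0.24389563 0.38394553] [ 2.88833799e+00 -4.19445823e-04 -1.55475610e+00] [295.59691967 203.81579262] [0.45998854 0.2439675  0.20507745] [309.11329838 291.09973528]
0.73 [295.0, 204.8, 74.4, 79.1]
```

View pics/w1.png

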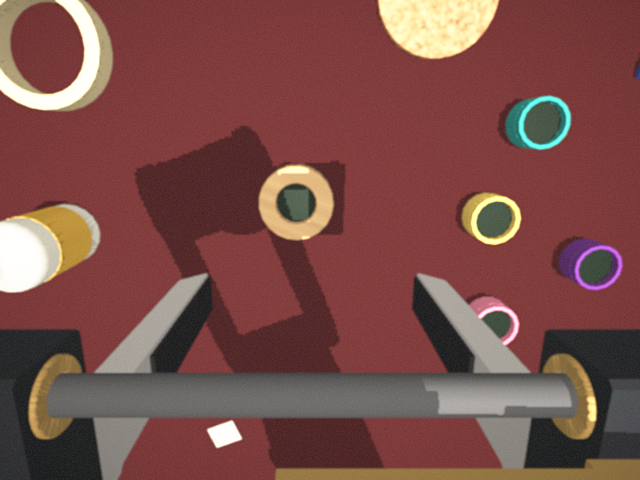

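The wrist view shows the large cup at (296,203), matching the estimate. The yellow cup is at (492,218), with pink, purple and turquoise around it.

Run:
```python
from h import *
w=snapshot("wrist")
for n,g in dict(l=[.471,.257,.03],s=[.46,.079,.03]).items():
  W,ct,ce=recess(w,g,.03,win=28);print(n,ce,np.round(cv2.fitEllipse(W),4) if 0 else (cv2.minEnclosingCircle(W),cv2.fitEllipse(W*1000)))
t=trace("cup_large",w)[0]["pixels"].astype(np.uint8);ct=max(cv2.findContours(t,0,1)[0],key=len)
print(cv2.fitEllipse(np.float32([ray(w,x[0],.03)[:2]*1000 for x in ct])))
print(state()["ee_pos"],state()["tcp_rot"])
```

```text
l [296. 202.] (((0.47218120098114014, 0.25671857595443726), 0.016396328806877136), ((472.16448974609375, 256.7820129394531), (31.25025749206543, 31.819385528564453), 162.75523376464844))
s [494. 220.] (((0.45982491970062256, 0.0817546397447586), 0.016019757837057114), ((459.99395751953125, 82.18795013427734), (28.050886154174805, 31.04985809326172), 62.17134475708008))
((471.9672546386719, 257.25701904296875), (64.76533508300781, 66.60127258300781), 58.232086181640625)
[0.45891483 0.2408028  0.20530126] [3.14080299e+00 6.55270415e-04 1.66033338e-02]
```

{"fn": "step_arm", "kwargs": {"rows": [0.65, 0.8, -1, 0, 0, -0.23, 0, 0, 0, -1, 0, 0, 0, 0, 0, 0, -1, 0, 0, 0, 0, 0, 0, -1, 0, 0, 0, 0, 0, 0, -1, 0, 0, 0, 0, 0, 0, -1, 0, 0, 0, 0, 0, 0, -1, 0, 0, 0, 0, 0, 0, -1, 0, 0, 0, 0, 0, 0, -1, 0, 0, 0, 0, 0, 0, -0.95, 0, 0, 0, 0]}}

```text
time_s: 6.1
ee_pos: [0.472, 0.2559, 0.0061]
tcp_rot: [3.141, -0.0, -0.001]
wrist_force: [-0.5, -0.1, -0.1]
finger_gap: 0.0941
grip_force: 0.0
```

{"fn": "step_arm", "kwargs": {"rows": [0, 0, 0, 0, 0, 0, 0.3, 0, 0, 0, 0, 0, 0, 0.5, 0, 0, 0, 0, 0, 0, 0.6, 0, 0, 0, 0, 0, 0, 0.6, 0, 0, 0, 0, 0, 0, 0.6], "squeeze": 15}}

```text
time_s: 6.6
ee_pos: [0.4732, 0.2572, 0.0081]
tcp_rot: [-3.141, -0.003, -0.0]
wrist_force: [-0.7, -0.8, 2.8]
finger_gap: 0.0657
grip_force: 15.0
```

{"fn": "step_arm", "kwargs": {"rows": [0, 0, 0.5, 0, 0, 0, 0.6, 0, 0, 1, 0, 0, 0, 0.6, 0.8, -0.5, 1, 0, 0, 0, 0.6, 0.8, -0.6, 1, 0, 0, 0, 0.6, 0.8, -0.6, 0, 0, 0, 0, 0.6, 0.8, -0.6, 0, 0, 0, 0, 0.6, 0.8, -0.6, 0, 0, 0, 0, 0.6, 0.8, -0.6, 0, 0, 0, 0, 0.6, 0, 0, 0, 0, 0, 0, 0.6]}}

```text
time_s: 7.5
ee_pos: [0.5698, 0.1846, 0.075]
tcp_rot: [3.14, 0.001, -0.003]
wrist_force: [0.1, 0.8, -1.0]
finger_gap: 0.0657
grip_force: 15.0
```

```bash
cat >> h.py <<'E'
def pad(p):
    hsv=cv2.cvtColor(p["color"],cv2.COLOR_RGB2HSV)
    for d in trace("pad",p)[:2]:
        ct=max(cv2.findContours(d["pixels"].astype(np.uint8),0,1)[0],key=len)
        q=np.float32([ray(p,x[0],.008)[:2]*1000 for x in ct])
        print("pad",d["confidence"],cv2.fitEllipse(q),cv2.minEnclosingCircle(q))
E
python3 - <<'E'
from h import *
w=snapshot("wrist");save(w,"w2.png");pad(w);s=state();print(s["ee_pos"],s["tcp_rot"],s["finger_gap"])
E
```

```text
pad 0.87 ((644.6311645507812, 141.9466552734375), (98.49854278564453, 98.60332489013672), 27.425199508666992) ((644.6498413085938, 142.22128295898438), 49.98115158081055)
[0.56795905 0.18647018 0.07533296] [ 3.14156221e+00  2.49972083e-03 -1.19231720e-03] 0.06538454154309334
```

View pics/w2.png

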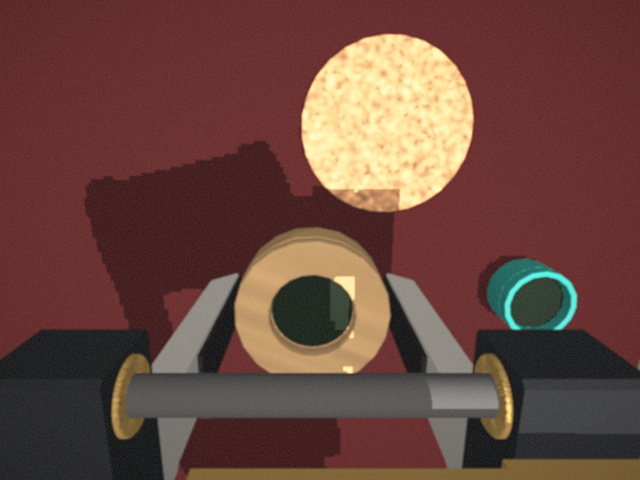

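The cup hangs level in the grip, and the pad at (388,122) gives a centre of (0.645, 0.142). Next I place it.

{"fn": "step_arm", "kwargs": {"rows": [0.8, -0.45, 0, 0, 0, 0, 0.6, 0.8, -0.45, 0, 0, 0, 0, 0.6, 0.8, -0.45, 0, 0, 0, 0, 0.6, 0.8, -0.45, 0, 0, 0, 0, 0.6, 0.63, -0.42, -0.5, 0, 0, 0, 0.6, 0, 0, -0.8, 0, 0, 0, 0.6, 0, 0, -0.8, 0, 0, 0, 0.6, 0, 0, -0.5, 0, 0, 0, 0.6, 0, 0, -0.35, 0, 0, 0, 0.6, 0, 0, 0, 0, 0, 0, 0.6]}}

```text
time_s: 8.6
ee_pos: [0.6437, 0.1431, 0.0168]
tcp_rot: [3.141, 0.001, 0.001]
wrist_force: [1.0, -0.0, -1.9]
finger_gap: 0.0653
grip_force: 15.0
```

{"fn": "step_arm", "kwargs": {"rows": [0, 0, -0.06, 0, 0, 0, 0.6, 0, 0, 0, 0, 0, 0, 0.6]}}

```text
time_s: 8.8
ee_pos: [0.6446, 0.1429, 0.0163]
tcp_rot: [3.142, -0.0, 0.0]
wrist_force: [-0.5, 0.2, -2.0]
finger_gap: 0.0657
grip_force: 15.0
```

{"fn": "step_arm", "kwargs": {"rows": [0, 0, -0.05, 0, 0, 0, 0.6, 0, 0, 0, 0, 0, 0, 0.55, 0, 0, 0, 0, 0, 0, 0.4, 0, 0, 0, 0, 0, 0, 0.2, 0, 0, 0, 0, 0, 0, 0.1, 0, 0, 0, 0, 0, 0, 0.1]}}

```text
time_s: 9.4
ee_pos: [0.6448, 0.1425, 0.0153]
tcp_rot: [3.141, -0.0, -0.0]
wrist_force: [0.0, -0.6, 0.8]
finger_gap: 0.084
grip_force: 0.0
```

{"fn": "step_arm", "kwargs": {"rows": [0, 0, 1, 0, 0, 0, 0.1, 0, 0, 1, 0, 0, 0, 0, -0.5, 0, 1, 0, 0, 0, 0, -0.7, -0.4, 1, 0, 0, 0, 0, -0.7, -0.9, 1, 0, 0, 0, 0, -0.7, -0.9, 1, 0, 0, 0, 0, -0.7, -0.9, 1, 0, 0, 0, 0, -0.7, -0.9, 1, 0, 0, 0, 0, -0.7, -0.9, 1, 0, 0, 0, 0]}}

```text
time_s: 10.3
ee_pos: [0.5501, 0.0439, 0.1962]
tcp_rot: [3.141, -0.0, 0.0]
wrist_force: [1.1, 0.1, -0.0]
finger_gap: 0.0942
grip_force: 0.0
```

```bash
cat >> h.py <<'E'
def rec(p,g,z,win=30):
    W,ct,ce=recess(p,g,z,win=win);e=cv2.fitEllipse(W*1000)
    return ce,np.round(np.array(e[0]),1),np.round(e[1],1)
E
python3 - <<'E'
from h import *
w=snapshot("wrist");print(rec(w,[.6446,.142,.038],.038));pad(w);s=state();print(s["ee_pos"])
E
```

```text
(array([188., 106.]), array([642.3, 141.3]), array([29.9, 31.9]))
pad 0.79 ((644.3823852539062, 140.6815948486328), (98.00064849853516, 98.76600646972656), 134.43344116210938) ((644.2528076171875, 140.55435180664062), 50.01411056518555)
pad 0.47 ((453.7541809082031, 81.68958282470703), (44.09220886230469, 54.092464447021484), 81.57142639160156) ((454.0715637207031, 82.04460906982422), 27.120370864868164)
[0.55156004 0.04288598 0.19954831]
```

{"fn": "step_arm", "kwargs": {"rows": [-0.8, -1, 0, 0, 0, 0, 0, -0.8, -1, 0, 0, 0, 0, 0, -0.8, -1, 0, 0, 0, 0, 0, -0.8, -1, 0, 0, 0, 0, 0, -0.8, -1, 0, 0, 0, 0, 0, -0.8, -1, 0, 0, 0, 0, 0, 0, -1, 0, 0, 0, 0, 0, 0, -1, 0, 0, 0, 0, 0]}}

```text
time_s: 11.2
ee_pos: [0.4546, -0.1156, 0.1944]
tcp_rot: [-3.141, 0.0, 0.0]
wrist_force: [-0.1, 0.4, -0.8]
finger_gap: 0.0938
grip_force: 0.0
```

Run:
```python
from h import *
w=snapshot("wrist");save(w,"w3.png");print(rec(w,[.478,-.114,.03],.03));print(state()["ee_pos"])
print([ (d["confidence"],d["rect"]) for d in trace("cup_medium",w)[:2]])
```

```text
(array([313., 189.]), array([ 480.7, -115.6]), array([27.6, 32. ]))
[ 0.45473297 -0.11828305  0.19415731]
[(0.78, [312.5, 190.1, 64.7, 67.5])]
```

{"fn": "step_arm", "kwargs": {"rows": [0.65, 0, -1, 0, 0, 0, 0, 0.6, 0, -1, 0, 0, 0, 0, 0, 0, -1, 0, 0, 0, 0, 0, 0, -1, 0, 0, 0, 0, 0, 0, -1, 0, 0, 0, 0, 0, 0, 0, 0, 0, 0, 0]}}

```text
time_s: 11.9
ee_pos: [0.4776, -0.1133, 0.0913]
tcp_rot: [-3.138, 0.007, 0.001]
wrist_force: [0.3, 0.3, -0.3]
finger_gap: 0.094
grip_force: 0.0
```

Run:
```python
from h import *
w=snapshot("wrist");print(rec(w,[.48,-.1155,.03],.03,45));print(state()["ee_pos"])
for d in trace("cup_medium",w)[:2]:
  ct=max(cv2.findContours(d["pixels"].astype(np.uint8),0,1)[0],key=len)
  print(d["confidence"],cv2.fitEllipse(np.float32([ray(w,x[0],.03)[:2]*1000 for x in ct])))
p=w["color"].copy();save(w,"w4.png",(180,120,460,400),2)
```

```text
(array([305., 255.]), array([ 479.8, -112.9]), array([25.9, 29.2]))
[ 0.4787138  -0.11391101  0.09330643]
0.87 ((481.0463562011719, -113.77547454833984), (51.652687072753906, 56.454097747802734), 92.00437927246094)
```

View pics/w4.png

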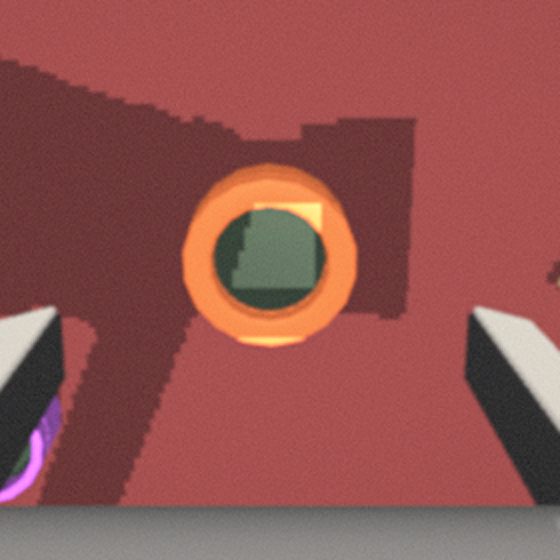

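```bash
cat >> h.py <<'E'
def rim(p,lo,hi,g,z,win=60,dia=None):
    """top rim: ellipse fitted to the lower hull part of the coloured blob"""
    hsv=cv2.cvtColor(p["color"],cv2.COLOR_RGB2HSV);m=cv2.inRange(hsv,lo,hi)
    u,v=np.round(proj(p,g)).astype(int);k=np.zeros_like(m);k[max(v-win,0):v+win,max(u-win,0):u+win]=m[max(v-win,0):v+win,max(u-win,0):u+win]
    ct=np.vstack([c for c in cv2.findContours(k,0,1)[0] if len(c)>8]);h=cv2.convexHull(ct)
    W=np.array([ray(p,x[0],z)[:2] for x in h])*1000
    # lower (camera-distant-from-side) part: image rows below the sideways extremes
    from scipy.optimize import least_squares
    r=dia/2
    f=lambda c:np.hypot(*(W-c).T)-r
    low=W[:,0]<W[:,0].mean()+5
    s=least_squares(lambda c:f(c)[low],W.mean(0),loss="soft_l1")
    return np.round(s.x,1),round(float(np.abs(s.fun).mean()),2),np.round(W.min(0),1),np.round(W.max(0),1)
E
python3 - <<'E'
from h import *
w=snapshot("wrist");print(ray(w,(315,251),.03));print(rim(w,(5,140,120),(22,255,255),[.48,-.1155,.03],.03,70,54))
s=state();print(s["ee_pos"])
E
```

```text
[ 0.48102854 -0.11584935  0.03      ]
(array([ 479.2, -114.1]), 0.11, array([ 452.6, -140.7]), array([510.4, -87.3]))
[ 0.48036345 -0.11490238  0.09592394]
```

{"fn": "step_arm", "kwargs": {"rows": [0, 0.05, -1, 0, 0, 0, 0, 0, 0, -1, 0, 0, 0, 0, 0, 0, -1, 0, 0, 0, 0, 0, 0, -1, 0, 0, 0, 0, 0, 0, -0.15, 0, 0, 0, 0.3, 0, 0, 0, 0, 0, 0, 0.5, 0, 0, 0, 0, 0, 0, 0.7, 0, 0, 0, 0, 0, 0, 0.7, 0, 0, 0, 0, 0, 0, 0.7, 0, 0, 0, 0, 0, 0, 0.7]}}

```text
time_s: 13.05
ee_pos: [0.4804, -0.1146, 0.0132]
tcp_rot: [3.141, -0.002, -0.0]
wrist_force: [0.0, -0.4, 2.5]
finger_gap: 0.0536
grip_force: 15.0
```

{"fn": "step_arm", "kwargs": {"rows": [0, 0, 0.5, 0, 0, 0, 0.7, 0, 0, 1, 0, 0, 0, 0.7, 0, 0.4, 1, 0, 0, 0, 0.7, 0.3, 1, 1, 0, 0, 0, 0.7, 0.4, 1, 1, 0, 0, 0, 0.7, 0.4, 1, 0, 0, 0, 0, 0.7, 0.4, 1, 0, 0, 0, 0, 0.7, 0.4, 1, 0, 0, 0, 0, 0.7, 0.4, 1, 0, 0, 0, 0, 0.7, 0.4, 1, 0, 0, 0, 0, 0.7]}}

```text
time_s: 14.05
ee_pos: [0.5339, 0.0344, 0.1028]
tcp_rot: [3.141, 0.0, -0.0]
wrist_force: [0.3, -0.2, -0.0]
finger_gap: 0.0536
grip_force: 15.0
```

{"fn": "step_arm", "kwargs": {"rows": [0.4, 1, 0, 0, 0, 0, 0.7, 0.4, 1, 0, 0, 0, 0, 0.7, 0.4, 1, 0, 0, 0, 0, 0.7, 0.4, 1, 0, 0, 0, 0, 0.7, 0.4, 1, 0, 0, 0, 0, 0.7, 0.3, 0.4, 0, 0, 0, 0, 0.7, 0, 0, 0, 0, 0, 0, 0.7]}}

```text
time_s: 14.75
ee_pos: [0.5801, 0.1423, 0.1023]
tcp_rot: [3.141, 0.0, 0.001]
wrist_force: [0.8, 0.1, -1.8]
finger_gap: 0.0535
grip_force: 15.0
```

Run:
```python
from h import *
w=snapshot("wrist");s=state();print(s["ee_pos"],s["tcp_rot"],s["finger_gap"])
print(rec(w,[.644,.1415,.03],.030,45));print(proj(w,[.644,.1415,.038]));pad(w)
save(w,"w5.png")
```

```text
[0.57971032 0.14142726 0.10226598] [3.14082080e+00 5.43616979e-04 5.50480809e-04] 0.053634142619296624
(array([337., 138.]), array([648.9, 127.6]), array([ 0.6, 13. ]))
[314.21656779 147.40953365]
pad 0.92 ((644.7255249023438, 141.66558837890625), (98.34982299804688, 98.44274139404297), 3.5773627758026123) ((644.710693359375, 141.5602264404297), 49.78583526611328)
```

View pics/w5.png

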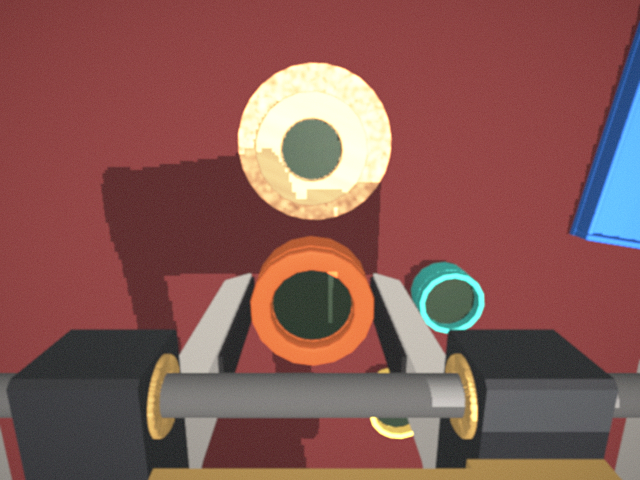

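```bash
cat >> h.py <<'E'
def green(p,uv,win,z):
    im=p["color"].astype(int);m=((im[:,:,1]>=im[:,:,0]-3)&(im.max(2)<170)).astype(np.uint8)
    k=np.zeros_like(m);u,v=uv;k[v-win:v+win,u-win:u+win]=m[v-win:v+win,u-win:u+win]
    n,l,st,ce=cv2.connectedComponentsWithStats(k);i=1+np.argmax(st[1:,4])
    ct=max(cv2.findContours((l==i).astype(np.uint8),0,1)[0],key=len);e=cv2.fitEllipse(cv2.convexHull(ct))
    W=np.array([ray(p,x[0],z)[:2] for x in ct])*1000
    return np.round(e[0],1),np.round(e[1],1),np.round(ray(p,e[0],z),4),W.min(0).round(1),W.max(0).round(1)
E
python3 - <<'E'
from h import *
w=snapshot("wrist")
print(green(w,(312,149),42,.038));print(green(w,(312,303),48,.12))
for uv,z in(((312,149),.038),((312.5,303.5),.12)):print(ray(w,uv,z))
print(state()["ee_pos"])
E
```

```text
(array([308.8, 147.8]), array([57.4, 58.6]), array([0.6432, 0.1431, 0.038 ]), array([626.4, 126.8]), array([659.2, 159.8]))
(array([312. , 304.3]), array([66.4, 75.9]), array([0.5816, 0.1415, 0.12  ]), array([566.3, 125.4]), array([596.4, 157.5]))
[0.64250958 0.14130645 0.038     ]
[0.58193492 0.14125521 0.12      ]
[0.57944614 0.14070854 0.10228255]
```

{"fn": "step_arm", "kwargs": {"rows": [0.8, 0.03, 0, 0, 0, 0, 0.7, 0.8, 0.02, 0, 0, 0, 0, 0.7, 0.8, 0, 0, 0, 0, 0, 0.7, 0.73, 0, 0, 0, 0, 0, 0.7, 0, 0, -0.7, 0, 0, 0, 0.7, 0, 0, -0.7, 0, 0, 0, 0.7, 0, 0, -0.7, 0, 0, 0, 0.7, 0, 0, -0.4, 0, 0, 0, 0.7, 0, 0, 0, 0, 0, 0, 0.7]}}

```text
time_s: 15.8
ee_pos: [0.6404, 0.1424, 0.0496]
tcp_rot: [3.141, 0.005, 0.0]
wrist_force: [0.5, 0.7, -1.0]
finger_gap: 0.0535
grip_force: 15.0
```

{"fn": "step_arm", "kwargs": {"rows": [0, 0, -0.1, 0, 0, 0, 0.7, 0, 0, -0.1, 0, 0, 0, 0.7, 0, 0, -0.1, 0, 0, 0, 0.7, 0, 0, 0, 0, 0, 0, 0.7]}}

```text
time_s: 16.2
ee_pos: [0.6423, 0.1427, 0.0464]
tcp_rot: [3.142, -0.0, 0.0]
wrist_force: [0.1, -0.8, -1.0]
finger_gap: 0.0534
grip_force: 15.0
```

{"fn": "step_arm", "kwargs": {"rows": [0, 0, -0.08, 0, 0, 0, 0.7, 0, 0, -0.05, 0, 0, 0, 0.7, 0, 0, 0, 0, 0, 0, 0.7]}}

```text
time_s: 16.5
ee_pos: [0.643, 0.1427, 0.0463]
tcp_rot: [-3.142, -0.002, 0.0]
wrist_force: [-2.3, -0.3, 6.6]
finger_gap: 0.0534
grip_force: 15.0
```

{"fn": "step_arm", "kwargs": {"rows": [0, 0, 0.05, 0, 0, 0, 0.6, 0, 0, 0, 0, 0, 0, 0.4, 0, 0, 0, 0, 0, 0, 0.2, 0, 0, 0, 0, 0, 0, 0.1, 0, 0, 1, 0, 0, 0, 0.1, 0, 0, 1, 0, 0, 0, 0, -0.5, 0, 1, 0, 0, 0, 0, -0.8, 0, 1, 0, 0, 0, 0, -0.8, 0, 1, 0, 0, 0, 0, -0.8, 0, 1, 0, 0, 0, 0]}}

```text
time_s: 17.5
ee_pos: [0.5837, 0.1426, 0.165]
tcp_rot: [3.141, 0.001, -0.0]
wrist_force: [-0.4, -0.7, 0.3]
finger_gap: 0.0942
grip_force: 0.0
```

Run:
```python
from h import *
w=snapshot("wrist");s=state();print(s["ee_pos"],s["wrist_force"])
print(rim(w,(5,140,120),(22,255,255),[.643,.142,.063],.063,70,54))
save(w,"w6.png",(160,20,480,260),2.2)
print(proj(w,[.46,.081,.03]))
```

```text
[0.58354914 0.14314453 0.16983218] [0.76153468 0.91840126 2.47761694]
(array([641.6, 142.9]), 0.32, array([614.3, 123.8]), array([663.2, 169.2]))
[384.04534423 367.59947128]
```

View pics/w6.png

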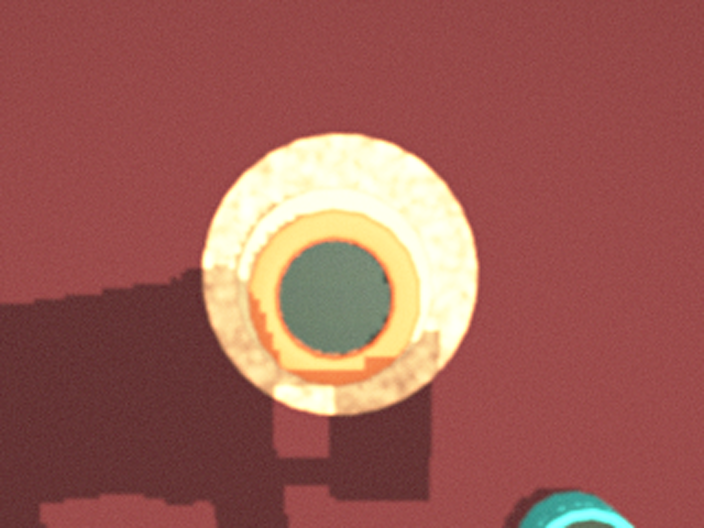

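The medium cup sits level and centred in the large one, with its rim centre at crop (336,297). Next is the yellow cup.

{"fn": "step_arm", "kwargs": {"rows": [-0.8, -0.4, 0, 0, 0, 0, 0, -0.8, -0.4, 0, 0, 0, 0, 0, -0.8, -0.4, 0, 0, 0, 0, 0, -0.8, -0.4, 0, 0, 0, 0, 0, -0.8, -0.4, 0, 0, 0, 0, 0, -0.8, -0.4, -1, 0, 0, 0, 0, -0.8, -0.4, -1, 0, 0, 0, 0, -0.6, -0.25, -1, 0, 0, 0, 0, 0, 0, 0, 0, 0, 0, 0]}}

```text
time_s: 18.45
ee_pos: [0.4569, 0.081, 0.101]
tcp_rot: [3.141, 0.008, -0.001]
wrist_force: [-0.3, 0.7, 0.5]
finger_gap: 0.0938
grip_force: 0.0
```

Run:
```python
from h import *
w=snapshot("wrist");s=state();print(s["ee_pos"],proj(w,[.46,.081,.03]))
print(rim(w,(22,90,100),(36,255,255),[.46,.081,.03],.03,60,43))
save(w,"w7.png",(120,100,520,400),2)
```

```text
[0.45912237 0.08141702 0.10307744] [312.67759939 244.91330759]
(array([460. ,  80.3]), 0.15, array([438.5,  59.3]), array([484.3, 101.1]))
```

View pics/w7.png

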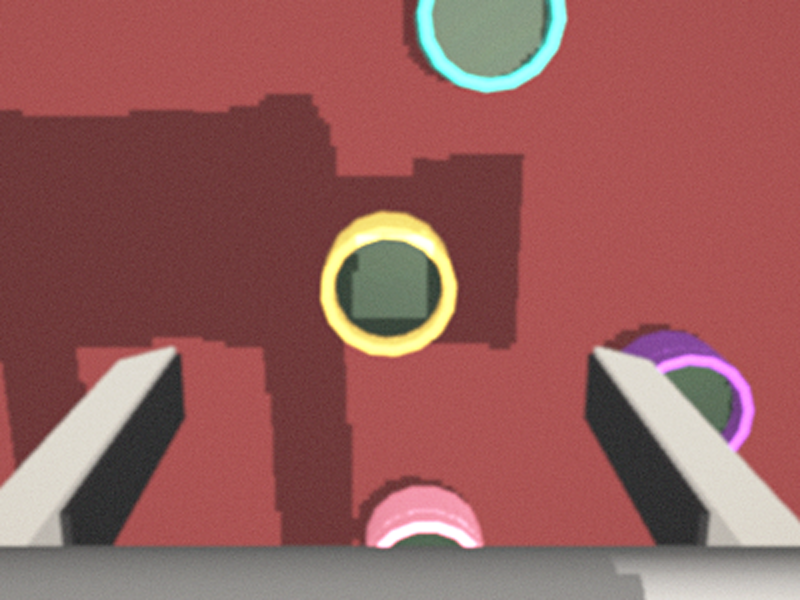

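The yellow cup is centred between the open fingers at full-image (314,244). Purple, at the right, is clear if I close the fingers part-way first.

{"fn": "step_arm", "kwargs": {"rows": [0, 0, -0.5, 0, 0, 0, 0.3, 0, 0, -0.5, 0, 0, 0, 0.3, 0, 0, -0.6, 0, 0, 0, 0.3, 0, 0, -1, 0, 0, 0, 0.3, 0, 0, -1, 0, 0, 0, 0.3, 0, 0, -1, 0, 0, 0, 0.3, 0, 0, 0, 0, 0, 0, 0.7, 0, 0, 0, 0, 0, 0, 0.8, 0, 0, 0, 0, 0, 0, 0.8, 0, 0, 0, 0, 0, 0, 0.8]}}

```text
time_s: 19.5
ee_pos: [0.4614, 0.0817, 0.0139]
tcp_rot: [-3.142, -0.002, -0.0]
wrist_force: [0.3, 0.1, -0.9]
finger_gap: 0.0428
grip_force: 15.0
```

{"fn": "step_arm", "kwargs": {"rows": [0, 0, 0, 0, 0, 0, 0.8, 0, 0, 0.5, 0, 0, 0, 0.8, 0, 0, 1, 0, 0, 0, 0.8, 0, 0, 1, 0, 0, 0, 0.8, 0.5, 0.5, 1, 0, 0, 0, 0.8, 0.9, 0.5, 1, 0, 0, 0, 0.8, 0.9, 0.5, 1, 0, 0, 0, 0.8, 0.9, 0.5, 0.5, 0, 0, 0, 0.8, 0.9, 0.5, 0, 0, 0, 0, 0.8, 0.9, 0.55, 0, 0, 0, 0, 0.8]}}

```text
time_s: 20.5
ee_pos: [0.5615, 0.1431, 0.1344]
tcp_rot: [-3.141, -0.002, -0.0]
wrist_force: [0.1, 0.6, -0.3]
finger_gap: 0.043
grip_force: 15.0
```

{"fn": "step_arm", "kwargs": {"rows": [0.9, 0, 0, 0, 0, 0, 0.8, 0, 0, 0, 0, 0, 0, 0.8]}}

```text
time_s: 20.7
ee_pos: [0.5797, 0.1427, 0.133]
tcp_rot: [3.141, -0.001, -0.0]
wrist_force: [-0.1, 0.3, -0.9]
finger_gap: 0.0425
grip_force: 15.0
```

Run:
```python
from h import *
w=snapshot("wrist");s=state();print(s["ee_pos"],s["tcp_rot"],s["finger_gap"])
print(rim(w,(5,140,120),(22,255,255),[.643,.142,.063],.063,70,54))
save(w,"w8.png",(140,60,500,440),1.5)
print(w["xyz"],proj(w,[.643,.142,.063]))
```

```text
[0.57858331 0.14262923 0.13293759] [ 3.14145197e+00  4.08605682e-04 -1.36278131e-04] 0.04252023724842627
(array([641.6, 143.1]), 0.7, array([614.6, 113.9]), array([679.9, 169.2]))
[0.65200263 0.14337494 0.31157097] [313.94159388 148.31293426]
```

View pics/w8.png

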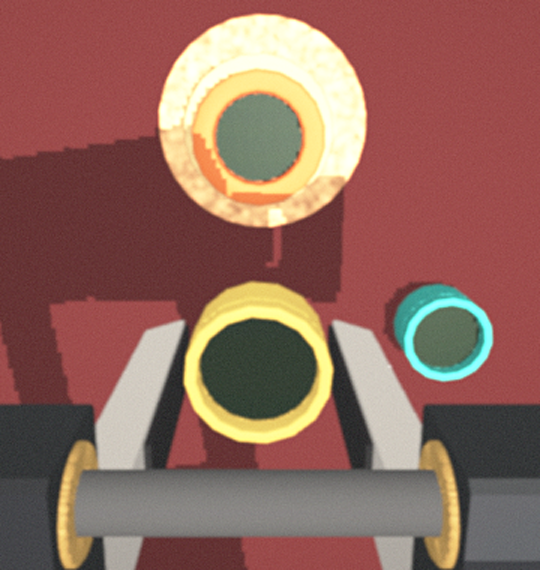

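Run:
```python
from h import *
w=snapshot("wrist")
for uv,z in(((312.5,152),.063),((312.5,306.5),.15)):print(ray(w,uv,z))
```

```text
[0.63961863 0.1427168  0.063     ]
[0.57931976 0.14290367 0.15      ]
```

{"fn": "step_arm", "kwargs": {"rows": [0.8, 0, 0, 0, 0, 0, 0.8, 0.8, 0, 0, 0, 0, 0, 0.8, 0.8, 0, 0, 0, 0, 0, 0.8, 0.68, 0, 0, 0, 0, 0, 0.8, 0, 0, -0.8, 0, 0, 0, 0.8, 0, 0, -0.8, 0, 0, 0, 0.8, 0, 0, -0.7, 0, 0, 0, 0.8, 0, 0, -0.4, 0, 0, 0, 0.8, 0, 0, -0.15, 0, 0, 0, 0.8, 0, 0, -0.1, 0, 0, 0, 0.8]}}

```text
time_s: 21.8
ee_pos: [0.6398, 0.1427, 0.0735]
tcp_rot: [3.141, -0.0, 0.0]
wrist_force: [-0.0, -0.4, -0.4]
finger_gap: 0.0427
grip_force: 15.0
```

{"fn": "step_arm", "kwargs": {"rows": [0, 0, -0.07, 0, 0, 0, 0.8, 0, 0, -0.06, 0, 0, 0, 0.8, 0, 0, 0, 0, 0, 0, 0.8]}}

```text
time_s: 22.1
ee_pos: [0.6404, 0.1427, 0.072]
tcp_rot: [-3.141, -0.001, -0.0]
wrist_force: [0.0, 1.0, 0.1]
finger_gap: 0.0426
grip_force: 15.0
```

{"fn": "step_arm", "kwargs": {"rows": [0, 0, -0.05, 0, 0, 0, 0.8, 0, 0, 0, 0, 0, 0, 0.8]}}

```text
time_s: 22.3
ee_pos: [0.6407, 0.143, 0.0718]
tcp_rot: [-3.141, -0.002, 0.0]
wrist_force: [-0.4, 0.3, 4.9]
finger_gap: 0.0431
grip_force: 15.0
```

{"fn": "step_arm", "kwargs": {"rows": [0, 0, 0.04, 0, 0, 0, 0.7, 0, 0, 0, 0, 0, 0, 0.5, 0, 0, 0, 0, 0, 0, 0.3, 0, 0, 0, 0, 0, 0, 0.2, 0, 0, 1, 0, 0, 0, 0.2, 0, 0, 1, 0, 0, 0, 0.2, -0.5, 0, 1, 0, 0, 0, 0, -0.8, -0.5, 1, 0, 0, 0, 0, -0.8, -1, 1, 0, 0, 0, 0, -0.8, -1, 1, 0, 0, 0, 0]}}

```text
time_s: 23.3
ee_pos: [0.5811, 0.0923, 0.191]
tcp_rot: [3.141, 0.001, 0.001]
wrist_force: [-0.3, 1.2, 1.2]
finger_gap: 0.0937
grip_force: 0.0
```

Run:
```python
from h import *
w=snapshot("wrist");s=snapshot("side");print(state()["ee_pos"])
a=cv2.resize(w["color"][0:220,100:400],None,fx=2,fy=2,interpolation=2)
b=cv2.resize(s["color"][215:325,180:290],(440,440),interpolation=2)[:, :200+0] if 0 else cv2.resize(s["color"][220:310,205:265],(293,440),interpolation=2)
c=np.hstack([a[:, 90:590],b]);cv2.imwrite("pics/w9.png",c[:,:,::-1])
print(green(w,tuple(np.round(proj(w,[.641,.142,.088])).astype(int)),40,.088))
t=snapshot("top");u,v=proj(t,[.477,-.249,.025]).round().astype(int)
```

```text
[0.58245392 0.09083089 0.19487892]
(array([238.6, 154.6]), array([46.6, 50.3]), array([0.6388, 0.142 , 0.088 ]), array([622.5, 126.2]), array([654.8, 158. ]))
```

View pics/w9.png

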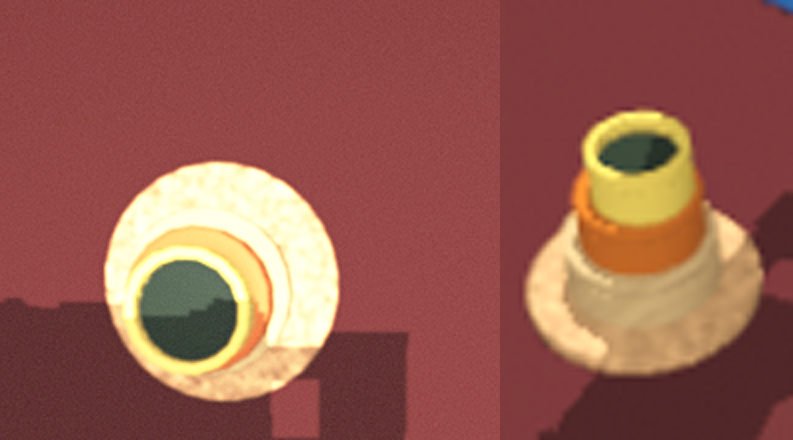

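The stack is nested and upright in both the wrist and side views. Next is the square cup.

{"fn": "step_arm", "kwargs": {"rows": [-0.4, -1, 0, 0, 0, 0, 0, -0.4, -1, 0, 0, 0, 0, 0, -0.4, -1, 0, 0, 0, 0, 0, -0.4, -1, 0, 0, 0, 0, 0, -0.4, -1, 0, 0, 0, 0, 0, -0.4, -1, 0, 0, 0, 0, 0, -0.4, -1, 0, 0, 0, 0, 0, -0.4, -1, 0, 0, 0, 0, 0, -0.4, -1, 0, 0, 0, 0, 0, -0.4, -1, 0, 0, 0, 0, 0]}}

```text
time_s: 24.45
ee_pos: [0.5017, -0.1074, 0.1889]
tcp_rot: [-3.14, 0.003, 0.001]
wrist_force: [0.4, -0.7, 0.3]
finger_gap: 0.0937
grip_force: 0.0
```

{"fn": "step_arm", "kwargs": {"rows": [-0.4, -1, 0, 0, 0, 0, 0, -0.4, -1, 0, 0, 0, 0, 0, -0.4, -1, 0, 0, 0, 0, 0, -0.4, -1, -0.5, 0, 0, 0, 0, -0.4, -1, -1, 0, 0, 0, 0, -0.4, -1, -1, 0, 0, 0, 0, 0, -1, -1, 0, 0, 0, 0, 0, 0, 0, 0, 0, 0, 0]}}

```text
time_s: 25.25
ee_pos: [0.4518, -0.2473, 0.1156]
tcp_rot: [-3.137, 0.008, -0.002]
wrist_force: [-0.1, 0.0, -1.1]
finger_gap: 0.0939
grip_force: 0.0
```

Run:
```python
from h import *
w=snapshot("wrist");s=state();print(s["ee_pos"],proj(w,[.477,-.249,.025]))
for d in trace("cup_square",w)[:2]:
  ct=max(cv2.findContours(d["pixels"].astype(np.uint8),0,1)[0],key=len)
  print(d["confidence"],d["rect"],cv2.minAreaRect(np.float32([ray(w,x[0],.025)[:2]*1000 for x in ct])))
save(w,"w10.png",(100,60,540,390),1.8)
```

```text
[ 0.45284138 -0.24669669  0.11760083] [315.79016307 204.72309422]
0.59 [316.0, 201.7, 98.4, 101.5] ((477.00347900390625, -247.9820556640625), (52.84905242919922, 54.011573791503906), 66.24715423583984)
```

View pics/w10.png

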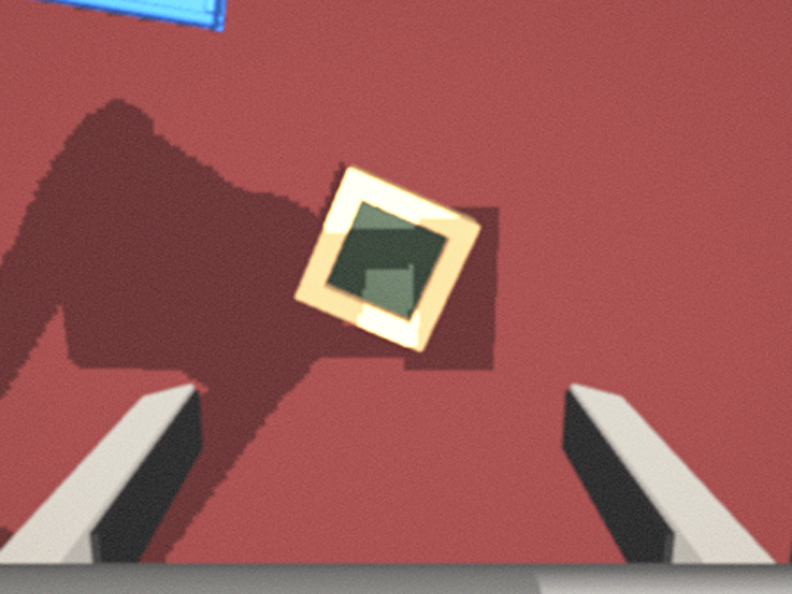

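The square cup is at full-image (316,204), its sides turned about −24°. I turn the wrist to match and grip.

{"fn": "step_arm", "kwargs": {"rows": [0.6, 0, -0.5, 0, 0, -1, 0, 0.56, 0, -0.5, 0, 0, -1, 0, 0, 0, -0.6, 0, 0, -1, 0, 0, 0, -0.7, 0, 0, -1, 0, 0, 0, -0.7, 0, 0, -1, 0, 0, 0, -0.8, 0, 0, -1, 0, 0, 0, -0.9, 0, 0, 0, 0, 0, 0, -0.85, 0, 0, 0, 0, 0, 0, 0, 0, 0, 0, 0.3, 0, 0, 0, 0, 0, 0, 0.6]}}

```text
time_s: 26.35
ee_pos: [0.478, -0.2468, 0.0107]
tcp_rot: [-3.141, -0.001, -0.418]
wrist_force: [0.8, -0.1, 0.8]
finger_gap: 0.0812
grip_force: 0.0
```

{"fn": "step_arm", "kwargs": {"rows": [0, 0, 0, 0, 0, 0, 0.7, 0, 0, 0, 0, 0, 0, 0.7, 0, 0, 0, 0, 0, 0, 0.7, 0, 0, 0, 0, 0, 0, 0.7]}}

```text
time_s: 26.75
ee_pos: [0.4775, -0.2478, 0.0107]
tcp_rot: [3.141, -0.001, -0.419]
wrist_force: [0.3, -0.9, 1.0]
finger_gap: 0.0518
grip_force: 15.0
```

{"fn": "step_arm", "kwargs": {"rows": [0, 0, 0.7, 0, 0, 0, 0.7, 0, 0, 1, 0, 0, 0, 0.7, 0.2, 0.1, 1, 0, 0, 0, 0.7, 0.9, 0.65, 0.8, 0, 0, 0.5, 0.7, 0.9, 0.65, 0, 0, 0, 0.6, 0.7, 0.9, 0.65, 0, 0, 0, 0.6, 0.7, 0.9, 0.65, 0, 0, 0, 0.6, 0.7, 0.9, 0.65, 0, 0, 0, 0.6, 0.7, 0.9, 0.65, 0, 0, 0, 0.6, 0.7, 0.9, 0.65, 0, 0, 0, 0.2, 0.7]}}

```text
time_s: 27.75
ee_pos: [0.6079, -0.1538, 0.0807]
tcp_rot: [3.142, -0.0, -0.16]
wrist_force: [-0.6, -0.1, -1.0]
finger_gap: 0.0515
grip_force: 15.0
```

{"fn": "step_arm", "kwargs": {"rows": [0.9, 0.65, 0, 0, 0, 0, 0.7, 0.9, 0.6, 0, 0, 0, 0, 0.7, 0.25, 0.05, 0, 0, 0, 0, 0.7, 0, 0, -0.8, 0, 0, 0, 0.7, 0, 0, -0.8, 0, 0, 0, 0.7, 0, 0, -0.8, 0, 0, 0, 0.7, 0, 0, -0.6, 0, 0, 0, 0.7, 0, 0, -0.2, 0, 0, 0, 0.7, 0, 0, 0, 0, 0, 0, 0.7]}}

```text
time_s: 28.65
ee_pos: [0.6471, -0.1286, 0.0149]
tcp_rot: [-3.142, 0.002, -0.161]
wrist_force: [0.4, -0.9, -0.7]
finger_gap: 0.0519
grip_force: 15.0
```

{"fn": "step_arm", "kwargs": {"rows": [0, 0, -0.06, 0, 0, 0, 0.7, 0, 0, -0.04, 0, 0, 0, 0.7, 0, 0, 0, 0, 0, 0, 0.7]}}

```text
time_s: 28.95
ee_pos: [0.6482, -0.1287, 0.0144]
tcp_rot: [3.141, -0.0, -0.161]
wrist_force: [-1.4, -0.9, 2.9]
finger_gap: 0.0518
grip_force: 15.0
```

Touching the floor. I release, back off straight up, and check everything.

{"fn": "step_arm", "kwargs": {"rows": [0, 0, 0, 0, 0, 0, 0.6, 0, 0, 0, 0, 0, 0, 0.4, 0, 0, 0, 0, 0, 0, 0.3, 0, 0, 0, 0, 0, 0, 0.3, 0, 0, 0.5, 0, 0, 0, 0.3, 0, 0, 1, 0, 0, 0, 0.3, 0, 0, 1, 0, 0, 0, 0.3, -0.5, 0, 1, 0, 0, 0, 0.3, -1, 0, 1, 0, 0, 0, 0.3, -1, 0, 1, 0, 0, 0, 0.3]}}

```text
time_s: 29.95
ee_pos: [0.5979, -0.1284, 0.1254]
tcp_rot: [3.141, -0.001, -0.16]
wrist_force: [-0.8, -1.0, 0.8]
finger_gap: 0.0659
grip_force: 0.0
```

{"fn": "step_arm", "kwargs": {"rows": [-1, -1, 1, 0, 0, 0, 0.3, -1, -1, 1, 0, 0, 0, 0.3, -1, -1, 0, 0, 0, 0, 0.3, -1, -1, 0, 0, 0, 0, 0.3, -1, -1, 0, 0, 0, 0, 0.3, -1, -1, 0, 0, 0, 0, 0.3, -1, -1, 0, 0, 0, 0, 0.3, 0, 0, 0, 0, 0, 0, 0.3]}}

```text
time_s: 30.75
ee_pos: [0.4565, -0.2705, 0.165]
tcp_rot: [3.14, -0.001, -0.165]
wrist_force: [0.0, 0.5, 0.0]
finger_gap: 0.0656
grip_force: 0.0
```

Run:
```python
from h import *
s=snapshot("side");t=snapshot("top")
a=cv2.resize(s["color"][150:350,190:420],None,fx=2,fy=2,interpolation=2)
b=cv2.resize(t["color"][120:320,230:390],None,fx=2,fy=2,interpolation=2)
cv2.imwrite("pics/end.png",np.hstack([a,b])[:,:,::-1]);print(state()["ee_pos"],state()["time_s"])
for n in("tape","brush","glue"):
  for p in(t,s):
    for d in mark_of(n,p)[:1]:print(n,np.round(d["uv"]),round(d["confidence"],2))
```

```text
[ 0.45832884 -0.268548    0.16470756] 30.85
tape [150. 201.] 0.93
tape [152. 413.] 0.87
brush [491. 198.] 0.67
brush [368. 157.] 0.94
glue [147. 261.] 0.7
glue [228. 458.] 0.66
```

View pics/end.png

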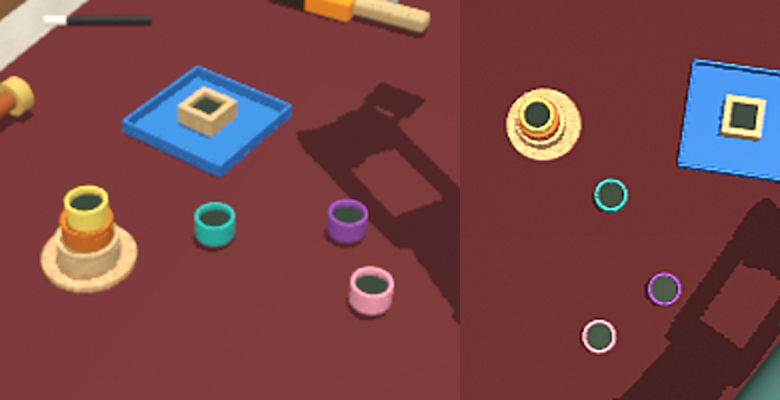

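The stack stands upright on the pad and the square cup lies flat in the tray. The tape, brush and glue are where they were.

```bash
python3 -c "
from plant import *
print(hand_in())"
```

```text
the job is handed in; nothing more can be done
None
```

The job is handed in: the three round cups are nested on the cork pad (large, medium, small), the square cup lies flat in the blue tray, and the tape, brush and glue weren't moved; the last pictures showed this, but no verdict came back.

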